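# Weigh a potted coil on the sprung hook scale

### The job

Weigh the potted coil: hang its can by the bail on the hook of the spring scale, letting the spring take up the load gradually so that the hook never drops, bounces or is pulled down much harder than the can's own weight. Take the hand away and leave the can hanging until it has been still for two seconds, then lift it off without letting the hook snap back and set it down gently, upright, in the small grey tray. Leave everything else on the bench alone.

Things in the scene. Friction and masses are not known exactly. Their poses are not given: they have to be found in the camera images.
- can: The potted coil: upright aluminium can, 56 mm diameter, 45 mm high, with a rigid steel bail (8 mm wire) on top and a black grip block above that; 152 mm high in all. Origin: centre of the can's underside, z up. The bail stands in the can's y-z plane and is the same after a half turn. The mass is hidden and varies: 0.22 to 0.90 kg.
- can_eye (a point): Underside of the bail's blunt peak, the point to rest on the hook: on the can's axis, 105 mm above its underside. The eye below it is open along the can's x axis: 60 mm high (down to the can's top at 45 mm), 40 mm wide between the legs; the legs' inner sides meet the sloping top 95 mm up.
- can_grip (a point): Centre of the can's black grip block, which measures 16 mm along the can's x, 24 mm along y and 32 mm in height: on the can's axis, 136 mm above its underside.
- scale: The spring scale, fixed to the bench: foot plate, aluminium column 282 mm high, horizontal steel hook. Origin: on the bench, plumb below the hook's seat; z up. The hook points to the scale's -x; foot and column stand on the +x side, 90 to 240 mm from the origin, the foot 130 mm wide. The carriage that bears the hook begins 124 mm from the seat.
- hook_seat (a point): Top of the hook's rod at its low point, where the bail must hang; 225 mm above the bench when unloaded; axes as the scale's. The rod (8 mm diameter) runs along the scale's x. The upturned tip ends 28 mm from the seat on the -x side, 18 mm higher than it. On the +x side the rod rises to 12 mm above the seat, 22 mm from it, then runs level. Its lowest point is 8 mm below the seat.
- hook (a joint): Downward travel of the hook, m: 0 unloaded (upper stop), lower stop 0.100. The spring bears 0.8 N at 0 and 100 N/m more beyond, lightly damped: a load let go suddenly falls and bounces, a brisk touch knocks it. 0.22 kg settles at about 0.014, 0.90 kg at about 0.080. The hook must never move faster than 0.10 m/s up or down nor travel beyond 0.095.
- tray: The small grey open tray, fixed to the bench: 86 mm square, 22 mm high, walls 5 mm (76 mm square inside), floor 5 mm thick. Origin: centre of its underside.
- tray_in (a point): Centre of the tray's inner floor, where the can is to stand.
- plain_can: A bystander: a plain aluminium can without bail, 52 mm diameter, 40 mm high. Origin: centre of its underside.
- mouse: A bystander: black computer mouse, 105 x 60 x 28 mm. Origin: centre of its underside.
- relay: A bystander: small relay in a black socket with a clear cap, 36 x 28 x 56 mm. Origin: centre of its underside.
- spool: A bystander: solder spool, 60 mm diameter, 40 mm high. Origin: centre of its underside.
- bitcup: A bystander: yellow cup of driver bits, 54 mm diameter, 70 mm high. Origin: centre of its underside.
- driver: A bystander: screwdriver, 170 mm long, lying on the bench.
Not all that is in view belongs to the job. What is shaped like the tray but blue or turquoise is not meant.

How it is judged:
On the way:
1. the can hangs on the hook's seat by its bail, untouched and still, for a full second (distance between can_eye and hook_seat below 0.015 m and contact force between can and scale above 1.5 N and contact force between each of the arm, the fingers and can below 0.05 N and angle between can's own z axis and vertical below 0.15 rad and linear speed of can below 0.025 m/s and velocity of joint hook between -0.012 and 0.012 m/s), for 1 s.
At the end, for the whole second after the job is handed in: The can stands flat on the tray's floor (underside within 4 mm of it, within 17 mm of its centre), upright within 0.06 rad and at rest, and the scale's hook is unloaded and back at its upper stop (within 4 mm) (horizontal distance between can and tray_in below 0.017 m and z of can in the frame of tray_in between -0.004 and 0.004 m and angle between can's own z axis and vertical below 0.06 rad and linear speed of can below 0.01 m/s and value of joint hook below 0.004 m and contact force between can and scale below 0.05 N); the robot touches nothing.
It fails at once if the hook drops, bounces or snaps back: it moves faster than 0.10 m/s (velocity of joint hook above 0.1 m/s or velocity of joint hook below -0.1 m/s).
It fails at once if the scale is overloaded: the hook is pulled below 95 mm of travel, or the can is pressed on the scale with more than 25 N (value of joint hook above 0.095 m or contact force between can and scale above 25 N).
It fails at once if the arm pushes the scale itself with more than 5 N (contact force between the arm and scale above 5 N).
It fails at once if the can is dropped into the tray: it moves faster than 0.25 m/s within 12 mm of the tray's floor (horizontal distance between can and tray_in below 0.04 m and z of can in the frame of tray_in below 0.012 m and linear speed of can above 0.25 m/s).
It fails at once if another thing on the bench is moved by more than 20 mm (distance of any of plain_can, mouse, relay, spool, bitcup, driver from where it was at the start of the episode above 0.02 m).
It also fails if it takes over 70 s, if anything falls off the work surface, if the arm or the gripper's body presses on something with over 40 N, if the wrist force passes 120 N, or if a joint passes its speed limit or range.

### The arm

A 6-joint arm with a two-finger parallel gripper is mounted at the origin on the work surface. World frame = base frame: x ahead of the robot, y to its left, z up, the work surface at z = 0. Lengths are in m, angles in rad, forces in N, time in s.
With the tool pointing down it reaches from about 0.3 to 0.875 m from the base axis. Payload 6.4 kg.
Tool frame: the origin (TCP) lies where the fingers leave the gripper's body, on its centre line; the fingertips stand 73 mm ahead of it and the grasp point (between the pads) lies 54 mm ahead of it; z points along the fingers, y is the line along which they close (so a half turn about z gives the same grasp; the last joint's range is limited). The gripper opens to 85 mm and grips with 20 to 120 N. Pads are 22 mm wide; open, the fingers measure 114 mm over their backs; the gripper's body (76 mm by 85 mm) begins 54 mm behind the grasp point. The pads swing forward as they close: fully open they stand 13 mm farther back than shut.
Start: joints at [-1.495, 0.181, 1.607, -0, 1.354, -0.206], TCP at [0.16, -0.552, 0.304] pointing down, gripper open.
Joint ranges: [-2.99, 2.99], [-0.89, 2.07], [0.3, 2.58], [-1.14, 4.28], [0, 2.63], [-3.12, 3.12]. Speed limits (rad/s): [2.57, 2.57, 3.01, 3.14, 3.14, 3.14].

### API

Orientations are given as a unit quaternion [w, x, y, z].
In Python, from bench import ctrl gives the robot as it stands.
- The arm moves only by the tool carry_out, never from a script. Its argument "steps" is one flat list of numbers, 7 for each row, row after row: the shift along the tool's x, y, z in m, then the turn, a rotation vector about the tool's x, y, z in rad, then the opening, from 0 (shut) to 1 (fully open). In form: [dx, dy, dz, wx, wy, wz, claw, dx, dy, dz, wx, wy, wz, claw, ...]. A call has 1 to 20 rows; each row is the pose to reach, as a shift and turn from the pose commanded when the call began, along the tool's axes at that moment; what a row does not reach only later rows make up. A row lasts 1/10 s, in which the tool goes at most 50 mm and 8.59 degrees, less where a joint would pass 70% of its speed; a pose out of reach is approached as far as the arm can. A call with a gripper value outside its range is refused whole. The fingers move at their own pace and stop on an object; the grip force is fixed at half the most. Time passes only in rows, so rows that repeat a pose let the fingers close. It gives the time, the measured TCP pose, the force, the opening and the grip force at its end, in the units of the state.
- ctrl.get_obs(): the state, without advancing time (a new reading comes with each control period).
- ctrl.camera(name): name is "scene" or "top"; returns the picture (384x512x3 uint8, red, green, blue); there is no depth.
- ctrl.camera_params(name): a dict with "vertical_fov" (degrees; the focal length in pixels is half the picture's height over the tangent of half this angle, whatever the lens; pixels are square), "cx", "cy" (the principal point, pixels), "k1" (the pictures are not rectified: a ray, as slopes to the right and down, at radius r is drawn at 1 + k1 r^2 times it, then the intrinsics apply), "cam_to_world" (4x4, takes a point from camera to world coordinates). Camera axes: x right, y down, z forward; pixel columns grow to the right and rows downward; lengths in m; the calibration is good to about 2 mm. A picture is of the moment at which its call begins. camera_params takes no time and is no camera call.
- ctrl.hand_in(): hands the job in; it is judged then, once.
The state is a dict: "time_s": time; "q": joint angles; "dq": joint speeds; "joint_efforts": joint torques, N m; "eef_pos": TCP position; "eef_rot": TCP orientation; "wrist_force": force on the tool from outside, world axes, zero at the start; "torque": the same for the moment, N m; "opening": opening from 0.0 (shut) to 1.0 (fully open); "grasp_force": force on a finger pad.
Only numpy, scipy, OpenCV 4.12 (cv2) and the standard library are available. Lean on these libraries where they do the work, as an engineer would, in place of code of your own. Each camera call takes 0.05 s, during which the arm holds its last target. There are 200 camera calls.

## Working session

There is one attempt and no reset: what is moved stays moved. The work goes in short steps, Python scripts to look and compute and a tool call to move; the robot and the scene stay as the last step left them, time stands still between calls to the robot, and variables do not carry over. Pictures are saved under pics/ and viewed, at most 12 in all, crops included, and the job is handed in when it is done.

Besides the shell and the picture viewer there is one more tool, called as name(argument=value, ...) on one line, values as JSON. carry_out: Moves the arm, as the interface text tells. Its arguments: {"type":"object","properties":{"steps":{"type":"array"}},"required":["steps"]}

```bash
mkdir -p pics; cat > h.py <<'E'
import numpy as np, cv2
from bench import ctrl
def snap(n,f): 
    im=ctrl.camera(n); cv2.imwrite('pics/'+f,im[:,:,::-1]); return im
def K(n):
    p=ctrl.camera_params(n); f=192/np.tan(np.radians(p['vertical_fov'])/2); return p,f,np.array(p['cam_to_world'])
def ray(n,u,v):
    p,f,T=K(n); d=np.array([(u-p['cx'])/f,(v-p['cy'])/f]); s=d.copy()
    for _ in range(30): s=d/(1+p['k1']*(s@s))
    return T[:3,3],T[:3,:3]@np.array([s[0],s[1],1])
def atz(n,u,v,z):
    o,d=ray(n,u,v); return o+d*(z-o[2])/d[2]
def proj(n,P):
    p,f,T=K(n); c=T[:3,:3].T@(np.array(P)-T[:3,3]); s=c[:2]/c[2]; s=s*(1+p['k1']*(s@s)); return s*f+[p['cx'],p['cy']]
def tri(a,b):
    (o1,d1),(o2,d2)=ray(*a),ray(*b); A=np.c_[d1,-d2]; t=np.linalg.lstsq(A,o2-o1,rcond=None)[0]
    p,q=o1+d1*t[0],o2+d2*t[1]; return (p+q)/2,np.linalg.norm(p-q)
E
python3 - <<'E'
from h import *
a=snap('scene','s0.png');b=snap('top','t0.png')
for n,i in(('s',a),('t',b)): cv2.imwrite(f'pics/{n}0b.png',cv2.resize(i[:,:,::-1],(800,600),interpolation=3))
for n in('scene','top'): p=ctrl.camera_params(n);print(p)
print(ctrl.get_obs())
E
```

```text
{'vertical_fov': 50.97276140052176, 'cx': 257.68773542267434, 'cy': 192.5642555200995, 'k1': 0.02038218085826997, 'cam_to_world': array([[ 0.25418871,  0.65089824, -0.71534578,  1.16034544],
       [ 0.96707164, -0.18074498,  0.17917504, -0.29476219],
       [-0.01267044, -0.73733489, -0.67540856,  0.76146073],
       [ 0.        ,  0.        ,  0.        ,  1.        ]])}
{'vertical_fov': 51.269341782591596, 'cx': 254.01134979303302, 'cy': 194.89645382258922, 'k1': -0.07712649146502024, 'cam_to_world': array([[-0.01640957, -0.99529995,  0.09543965,  0.43670986],
       [-0.99981613,  0.01728099,  0.00831123, -0.16631082],
       [-0.00992146, -0.09528572, -0.99540052,  1.12254346],
       [ 0.        ,  0.        ,  0.        ,  1.        ]])}
{'time_s': 0.1, 'q': array([-1.49528402e+00,  1.81483915e-01,  1.60788466e+00,  9.58333109e-06,
        1.35378174e+00, -2.06293265e-01]), 'dq': array([-0.00032976, -0.0005186 , -0.00300901,  0.0016331 ,  0.00109502,
       -0.00015187]), 'joint_efforts': array([ 3.24264988e-05, -4.45881164e+01, -3.52238774e+01, -3.51632134e-04,
        4.16173454e-03, -1.58648612e-05]), 'eef_pos': array([ 0.15989636, -0.5519365 ,  0.30307578]), 'eef_rot': array([-7.76857962e-04,  9.90089460e-01,  1.40435941e-01,  5.55601343e-05]), 'wrist_force': array([ 0.46390963, -0.03390608, -0.48180536]), 'torque': array([ 0.03158334, -0.02598452, -0.00612968]), 'grasp_force': 0.0, 'opening': 1.0011540705190654}
```

View pics/s0b.png

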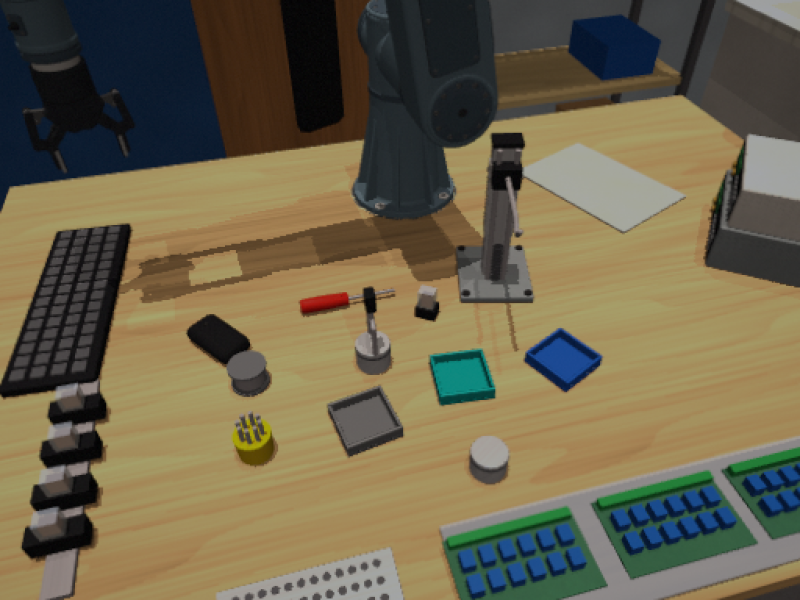

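View pics/t0b.png

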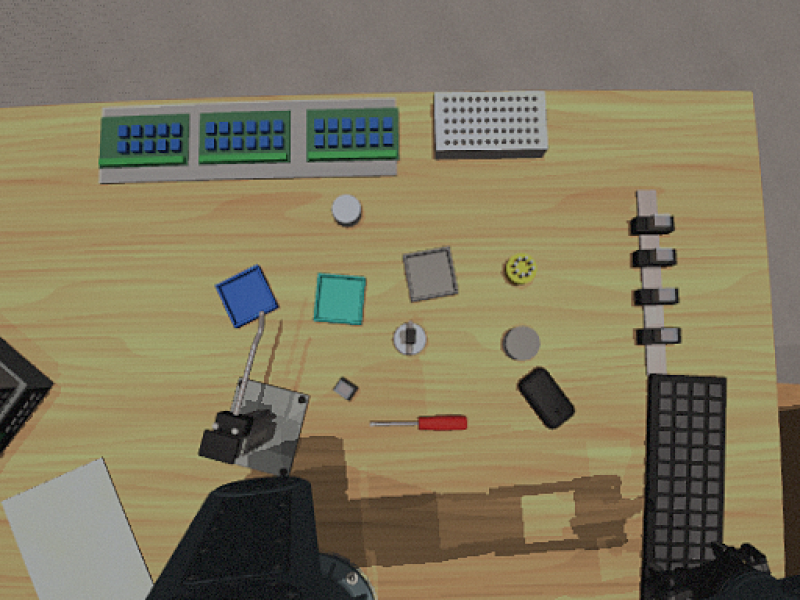

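The overview shows the can at about (373,350) in the scene view and (409,338) in the top view. The grey tray is at (365,418) and (430,274), and the hook tip is at (519,233) and (262,316). I'll enlarge these areas.

```bash
python3 - <<'E'
import cv2,numpy as np
s=cv2.imread('pics/s0.png');t=cv2.imread('pics/t0.png')
def c(i,u,v,w=80,h=60): return cv2.resize(i[v:v+h,u:u+w],(400,300),interpolation=cv2.INTER_CUBIC)
# scale 5
cv2.imwrite('pics/c1.png',np.vstack([np.hstack([c(s,200,180),c(s,290,100)]),np.hstack([c(t,225,190),c(t,120,195)])]))
E
```

```text
(no output)
```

View pics/c1.png

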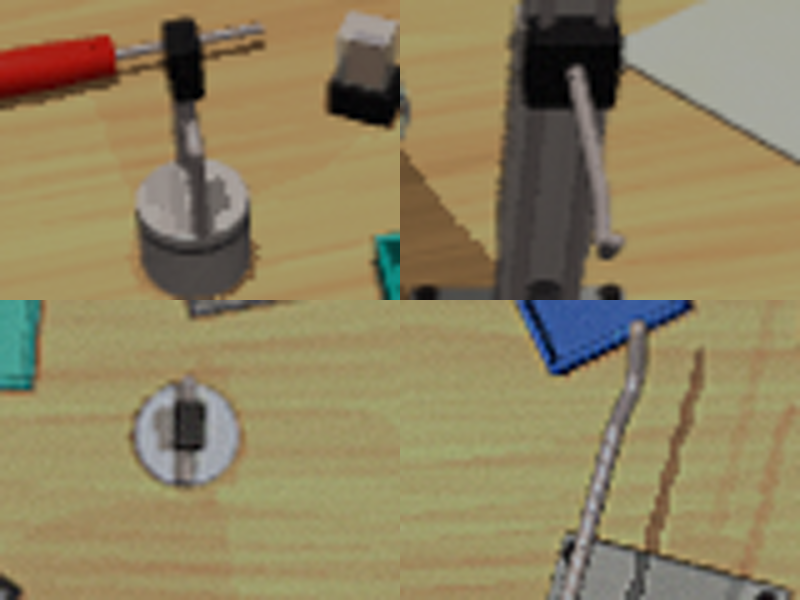

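```bash
python3 - <<'E'
from h import *
f=lambda x,y,u,v:(x/5-.4+u,y/5-.4+v)
g=lambda x,y:(x*.64-.18,y*.64-.18)
np.set_printoptions(precision=4,suppress=True)
t=lambda x,y,z:atz('top',*f(x,y,225,190),z)
print('can top ctr',t(188,133,.045),'grip',tri(('top',*f(189,122,225,190)),('scene',*f(183,62,200,180))))
print('grip top',t(189,122,.152),atz('scene',*f(183,28,200,180),.152))
print('leg ends', t(189,80,.05),t(185,183,.05))
print('grip edges', t(177,148,.14),t(204,151,.14),t(177,100,.152),t(206,102,.152))
h=lambda x,y,z:atz('top',*f(x,y,120,195),z)
print('tip',h(237,25,.243),tri(('top',*f(237,26,120,195)),('scene',*f(208,242,290,100))))
a,b=h(214,130,.233),h(172,290,.233);d=a-b;d/=np.linalg.norm(d);print('rod',a,b,d,np.degrees(np.arctan2(d[1],d[0])))
print('carr', atz('scene',*f(173,72,290,100),.233))
for c in[(404,255),(449,247),(458,293),(411,302)]: print('tray',atz('top',*g(*c),.022))
print('foot',[atz('top',*g(*c),.01)[:2] for c in[(245,378),(310,397),(285,475)]])
print('relay',atz('top',*g(346,387),.056),'teal',atz('top',*g(340,299),.022),'blue',atz('top',*g(247,296),.02))
E
```

```text
can top ctr [ 0.482  -0.1784  0.045 ] grip (array([ 0.4837, -0.1771,  0.137 ]), np.float64(0.0017260423586609732))
grip top [ 0.4829 -0.1778  0.152 ] [ 0.4776 -0.1741  0.152 ]
leg ends [ 0.5103 -0.1794  0.05  ] [ 0.4551 -0.1763  0.05  ]
grip edges [ 0.4708 -0.1718  0.14  ] [ 0.4691 -0.185   0.14  ] [ 0.4937 -0.1722  0.152 ] [ 0.4924 -0.1862  0.152 ]
tip [0.5139 0.0343 0.243 ] (array([0.5134, 0.0339, 0.2409]), np.float64(0.0015964603583808812))
rod [0.4679 0.0468 0.233 ] [0.397  0.0655 0.233 ] [ 0.9667 -0.2559  0.    ] -14.826049571562992
carr [0.3682 0.0753 0.233 ]
tray [ 0.6312 -0.1708  0.022 ]
tray [ 0.6443 -0.2513  0.022 ]
tray [ 0.5614 -0.2652  0.022 ]
tray [ 0.5468 -0.1817  0.022 ]
foot [array([0.4171, 0.1163]), array([0.3821, 0.    ]), array([0.246 , 0.0453])]
relay [ 0.4004 -0.0683  0.056 ] teal [ 0.5543 -0.0559  0.022 ] blue [0.5629 0.1109 0.02  ]
```

```bash
cat >> h.py <<'E'
from scipy.spatial.transform import Rotation as R
np.set_printoptions(precision=4,suppress=True)
def cur():
    o=ctrl.get_obs(); w=o['eef_rot']; return o,R.from_quat(np.r_[w[1:],w[0]])
def rel(pos,yaw):
    """tool pointing down, tool y heading = yaw deg (mod 180)"""
    o,r=cur(); y=np.radians(yaw); Y=np.array([np.cos(y),np.sin(y),0]); best=None
    for s in(1,-1):
        Z=np.array([0,0,-1]); t=R.from_matrix(np.c_[np.cross(s*Y,Z),s*Y,Z]); w=(r.inv()*t).as_rotvec()
        if best is None or np.linalg.norm(w)<np.linalg.norm(best): best=w
    return np.r_[r.inv().apply(np.array(pos)-o['eef_pos']),best]
def st():
    o,r=cur(); m=r.as_matrix(); print('t',o['time_s'],'pos',o['eef_pos'],'yhead',np.degrees(np.arctan2(m[1,1],m[0,1])),'tilt',m[:2,2],'F',o['wrist_force'],'op',o['opening'],'g',o['grasp_force'],'q6',o['q'][5])
E
python3 -c "
from h import *;st();print(rel([.4825,-.178,.28],-3))"
```

```text
t 0.1 pos [ 0.1599 -0.5519  0.3031] yhead -73.85383461184533 tilt [-0.0001  0.0016] F [ 0.4639 -0.0339 -0.4818] op 1.0011540705190654 g 0.0 q6 -0.20629326495905462
[ 0.4139 -0.2694  0.0236 -0.0011 -0.0012 -1.2366]
```

carry_out(steps=[0.414, -0.269, 0.024, 0, 0, -1.237, 1, 0.414, -0.269, 0.024, 0, 0, -1.237, 1, 0.414, -0.269, 0.024, 0, 0, -1.237, 1, 0.414, -0.269, 0.024, 0, 0, -1.237, 1, 0.414, -0.269, 0.024, 0, 0, -1.237, 1, 0.414, -0.269, 0.024, 0, 0, -1.237, 1, 0.414, -0.269, 0.024, 0, 0, -1.237, 1, 0.414, -0.269, 0.024, 0, 0, -1.237, 1, 0.414, -0.269, 0.024, 0, 0, -1.237, 1, 0.414, -0.269, 0.024, 0, 0, -1.237, 1, 0.414, -0.269, 0.024, 0, 0, -1.237, 1, 0.414, -0.269, 0.024, 0, 0, -1.237, 1, 0.414, -0.269, 0.024, 0, 0, -1.237, 1])

```text
time_s: 1.4
eef_pos: [0.4823, -0.1793, 0.2796]
eef_rot: [-0.0, 0.725, 0.688, -0.0]
wrist_force: [-0.2, -0.0, -0.5]
opening: 1.002
grasp_force: 0.0
```

```bash
python3 - <<'E'
from h import *
st();print(rel([.4825,-.178,.192],-3))
a=snap('scene','s1.png');b=snap('top','t1.png')
c=lambda i,u,v:cv2.resize(i[v:v+120,u:u+80,::-1],(400,600),interpolation=cv2.INTER_CUBIC)
cv2.imwrite('pics/c2.png',np.hstack([c(a,200,130),c(b,225,160)]))
E
```

```text
t 1.4 pos [ 0.4823 -0.1793  0.2796] yhead -3.009161220093931 tilt [-0.0008  0.0001] F [-0.1902 -0.0119 -0.5194] op 1.0015519190939084 g 0.0 q6 -0.5340726225513442
[ 0.0013  0.0002  0.0876 -0.0008 -0.     -0.0002]
```

View pics/c2.png

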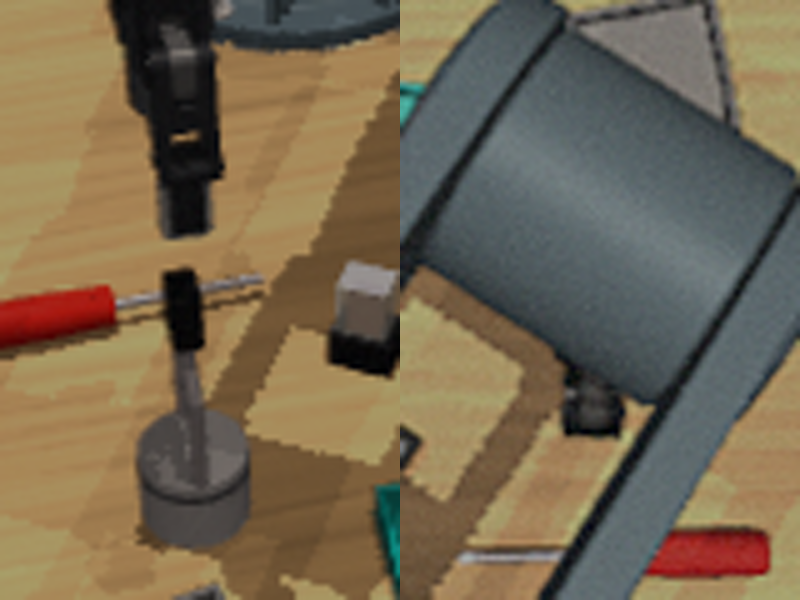

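The fingers are lined up over the grip block. I'll descend and close.

carry_out(steps=[0.001, 0, 0.03, 0, 0, 0, 1, 0.001, 0, 0.06, 0, 0, 0, 1, 0.001, 0, 0.08, 0, 0, 0, 1, 0.001, 0, 0.088, 0, 0, 0, 1, 0.001, 0, 0.088, 0, 0, 0, 1, 0.001, 0, 0.088, 0, 0, 0, 0, 0.001, 0, 0.088, 0, 0, 0, 0, 0.001, 0, 0.088, 0, 0, 0, 0, 0.001, 0, 0.088, 0, 0, 0, 0, 0.001, 0, 0.088, 0, 0, 0, 0, 0.001, 0, 0.088, 0, 0, 0, 0, 0.001, 0, 0.088, 0, 0, 0, 0, 0.001, 0, 0.088, 0, 0, 0, 0])

```text
time_s: 2.8
eef_pos: [0.4832, -0.1781, 0.1927]
eef_rot: [0.001, 0.725, 0.689, 0.0]
wrist_force: [-1.6, -0.2, 5.7]
opening: 0.274
grasp_force: 59.9
```

```bash
python3 -c "
from h import *;st()"
```

```text
t 2.8 pos [ 0.4832 -0.1781  0.1927] yhead -2.9664903803341325 tilt [ 0.0008 -0.0008] F [-1.6303 -0.1778  5.6624] op 0.2735697827160105 g 59.89138662815094 q6 -0.5319066061414339
```

```bash
python3 -c "
from h import *;print(rel([.550,.025,.339],74.5))"
```

```text
[ 0.2061  0.0564 -0.1464  0.0002  0.0013 -1.352 ]
```

carry_out(steps=[0, 0, -0.02, 0, 0, 0, 0, 0, 0, -0.05, 0, 0, 0, 0, 0, 0, -0.085, 0, 0, 0, 0, 0, 0, -0.12, 0, 0, 0, 0, 0, 0, -0.14, 0, 0, 0, 0, 0, 0, -0.146, 0, 0, 0, 0, 0, 0, -0.146, 0, 0, 0, 0, 0, 0, -0.146, 0, 0, 0, 0, 0, 0, -0.146, 0, 0, 0, 0])

```text
time_s: 3.7
eef_pos: [0.4822, -0.1774, 0.3358]
eef_rot: [-0.002, 0.725, 0.688, -0.0]
wrist_force: [-0.5, 0.1, -2.6]
opening: 0.266
grasp_force: 59.6
```

```bash
python3 -c "
from h import *;st();print(rel([.550,.025,.339],74.5))"
```

```text
t 3.7 pos [ 0.4822 -0.1774  0.3358] yhead -2.980935909846428 tilt [-0.0029  0.002 ] F [-0.5412  0.1013 -2.6383] op 0.26596196315972476 g 59.61323618888855 q6 -0.531848224807319
[ 0.2056  0.0572 -0.0029 -0.0013 -0.0036 -1.3523]
```

carry_out(steps=[0.02, 0.006, 0, 0, 0, -0.14, 0, 0.04, 0.011, 0, 0, 0, -0.28, 0, 0.06, 0.017, 0, 0, 0, -0.42, 0, 0.08, 0.022, 0, 0, 0, -0.56, 0, 0.1, 0.028, 0, 0, 0, -0.7, 0, 0.12, 0.033, 0, 0, 0, -0.84, 0, 0.14, 0.039, 0, 0, 0, -0.98, 0, 0.16, 0.045, 0, 0, 0, -1.1, 0, 0.18, 0.05, 0, 0, 0, -1.2, 0, 0.195, 0.055, -0.001, 0, 0, -1.29, 0, 0.206, 0.057, -0.003, 0, 0, -1.352, 0, 0.206, 0.057, -0.003, 0, 0, -1.352, 0, 0.206, 0.057, -0.003, 0, 0, -1.352, 0, 0.206, 0.057, -0.003, 0, 0, -1.352, 0])

```text
time_s: 5.1
eef_pos: [0.5502, 0.0244, 0.3402]
eef_rot: [-0.001, 0.136, 0.991, -0.0]
wrist_force: [0.1, -0.5, -2.3]
opening: 0.271
grasp_force: 59.6
```

```bash
python3 - <<'E'
from h import *
st()
a=snap('scene','s2.png');b=snap('top','t2.png')
c=lambda i,u,v:cv2.resize(i[v:v+120,u:u+80,::-1],(400,600),interpolation=cv2.INTER_CUBIC)
cv2.imwrite('pics/c3.png',np.hstack([c(a,290,90),c(b,120,170)]))
E
```

```text
t 5.1 pos [0.5502 0.0244 0.3402] yhead 74.38337459010364 tilt [-0.0012 -0.0001] F [ 0.0814 -0.4834 -2.3397] op 0.27053082698330766 g 59.61553394794464 q6 -1.4693477510879112
```

View pics/c3.png

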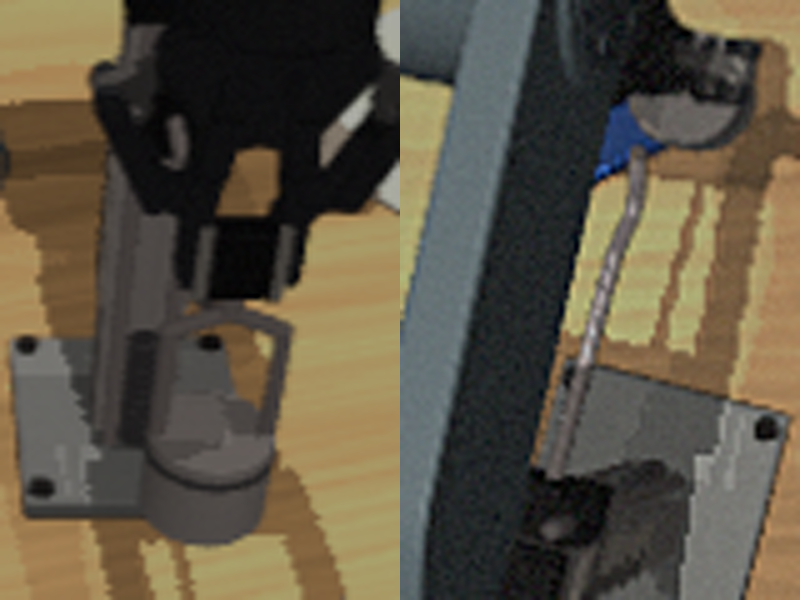

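The can hangs straight with its eye facing the hook. In the top crop the rod runs from (165,470) to (212,270) and the tip is at (638,152). I'll refine the hook axis from these and check the predicted eye against the picture.

```bash
python3 - <<'E'
from h import *
h=lambda x,y,z:atz('top',x/5-.4+120,y/5-.4+170,z)
a,b,t=h(164,465,.233),h(206,290,.233),h(238,156,.24)
for p,q in((a,b),(a,t),(b,t)): d=q-p;print(p,q,np.degrees(np.arctan2(d[1],d[0])),np.linalg.norm(d[:2]))
e=np.array([.5502,.0244,.3402-.0877])
print('eye pred crop',[( (proj('scene',e)-[290,90]+.4)*5)],'grip',(proj('scene',e+[0,0,.031])-[290,90]+.4)*5,'cantop',(proj('scene',e-[0,0,.06])-[290,90]+.4)*5)
s=np.array([.487,.042,.225]);print('seat',(proj('scene',s)-[290,90]+.4)*5)
E
```

```text
[0.375  0.0691 0.233 ] [0.4523 0.0503 0.233 ] -13.63464104001737 0.079550494764044
[0.375  0.0691 0.233 ] [0.5115 0.0345 0.24  ] -14.225873942377202 0.1408122404163886
[0.4523 0.0503 0.233 ] [0.5115 0.0345 0.24  ] -14.993497678805085 0.06127147979034469
eye pred crop [array([225.6087, 323.3186])] grip [234.5838 261.9318] cantop [209.497  433.7532]
seat [200.0021 283.9082]
```

```bash
python3 -c "
from h import *;print(rel([.487,.0415,.343],75.2))"
```

```text
[ 0.0656 -0.0004 -0.0024 -0.0002 -0.0005 -0.0142]
```

carry_out(steps=[0, 0, -0.003, 0, 0, -0.01, 0, 0.008, 0, -0.003, 0, 0, -0.01, 0, 0.016, 0, -0.003, 0, 0, -0.01, 0, 0.024, 0, -0.003, 0, 0, -0.01, 0, 0.032, 0, -0.003, 0, 0, -0.01, 0, 0.04, 0, -0.003, 0, 0, -0.01, 0, 0.047, 0, -0.003, 0, 0, -0.01, 0, 0.054, 0, -0.003, 0, 0, -0.01, 0, 0.06, 0, -0.003, 0, 0, -0.01, 0, 0.064, 0, -0.003, 0, 0, -0.01, 0, 0.0655, 0, -0.003, 0, 0, -0.01, 0, 0.0655, 0, -0.003, 0, 0, -0.01, 0, 0.0655, 0, -0.003, 0, 0, -0.01, 0, 0.0655, 0, -0.003, 0, 0, -0.01, 0])

```text
time_s: 6.6
eef_pos: [0.4875, 0.0424, 0.3439]
eef_rot: [0.0, 0.13, 0.991, 0.0]
wrist_force: [-0.1, -0.4, -2.2]
opening: 0.273
grasp_force: 59.6
```

```bash
python3 -c "
from h import *;st();print(rel([.487,.0415,.3127],75.2))"
```

```text
t 6.6 pos [0.4875 0.0424 0.3439] yhead 75.04744190070001 tilt [ 0.0001 -0.    ] F [-0.1067 -0.4357 -2.1895] op 0.27253236268505493 g 59.574934244155884 q6 -1.4662238811168764
[ 0.0003 -0.001   0.0312  0.      0.     -0.0027]
```

carry_out(steps=[0, -0.001, 0.003, 0, 0, 0, 0, 0, -0.001, 0.007, 0, 0, 0, 0, 0, -0.001, 0.011, 0, 0, 0, 0, 0, -0.001, 0.015, 0, 0, 0, 0, 0, -0.001, 0.018, 0, 0, 0, 0, 0, -0.001, 0.02, 0, 0, 0, 0, 0, -0.001, 0.0215, 0, 0, 0, 0, 0, -0.001, 0.023, 0, 0, 0, 0, 0, -0.001, 0.0245, 0, 0, 0, 0, 0, -0.001, 0.026, 0, 0, 0, 0, 0, -0.001, 0.0275, 0, 0, 0, 0, 0, -0.001, 0.029, 0, 0, 0, 0, 0, -0.001, 0.0305, 0, 0, 0, 0, 0, -0.001, 0.032, 0, 0, 0, 0, 0, -0.001, 0.0335, 0, 0, 0, 0, 0, -0.001, 0.035, 0, 0, 0, 0, 0, -0.001, 0.0365, 0, 0, 0, 0, 0, -0.001, 0.0365, 0, 0, 0, 0, 0, -0.001, 0.0365, 0, 0, 0, 0])

```text
time_s: 8.5
eef_pos: [0.4872, 0.0415, 0.3075]
eef_rot: [0.0, 0.13, 0.992, 0.0]
wrist_force: [-0.3, 0.7, -1.6]
opening: 0.274
grasp_force: 59.6
```

```bash
python3 -c "
from h import *;st();print(rel([.487,.0415,.3127],75.2))"
```

```text
t 8.5 pos [0.4872 0.0415 0.3075] yhead 75.05580322640412 tilt [0.0003 0.    ] F [-0.2743  0.6788 -1.5743] op 0.2744258130855077 g 59.60158109664917 q6 -1.4683756976622506
[ 0.0002 -0.     -0.0052  0.0001  0.0002 -0.0025]
```

carry_out(steps=[0, 0, 0.001, 0, 0, 0, 0, 0, 0, 0.002, 0, 0, 0, 0, 0, 0, 0.003, 0, 0, 0, 0, 0, 0, 0.004, 0, 0, 0, 0, 0, 0, 0.005, 0, 0, 0, 0, 0, 0, 0.005, 0, 0, 0, 0, 0, 0, 0.005, 0, 0, 0, 0, 0, 0, 0.005, 0, 0, 0, 0])

```text
time_s: 9.3
eef_pos: [0.4871, 0.0415, 0.3025]
eef_rot: [0.0, 0.13, 0.992, 0.0]
wrist_force: [0.6, 0.0, -0.7]
opening: 0.265
grasp_force: 59.7
```

```bash
python3 - <<'E'
from h import *
st()
a=snap('scene','s3.png');b=snap('top','t3.png')
st()
c=lambda i,u,v:cv2.resize(i[v:v+120,u:u+80,::-1],(400,600),interpolation=cv2.INTER_CUBIC)
cv2.imwrite('pics/c4.png',np.hstack([c(a,280,80),c(b,120,170)]))
E
```

```text
t 9.3 pos [0.4871 0.0415 0.3025] yhead 75.05956469644303 tilt [0.0001 0.    ] F [ 0.5903  0.0279 -0.7446] op 0.26505227622918326 g 59.679458141326904 q6 -1.4684077184541862
t 9.4 pos [0.4871 0.0415 0.3025] yhead 75.05562945513896 tilt [0.0002 0.    ] F [ 1.6788  1.1643 -0.749 ] op 0.2702872624585127 g 59.67765748500824 q6 -1.4683426377922342
```

View pics/c4.png

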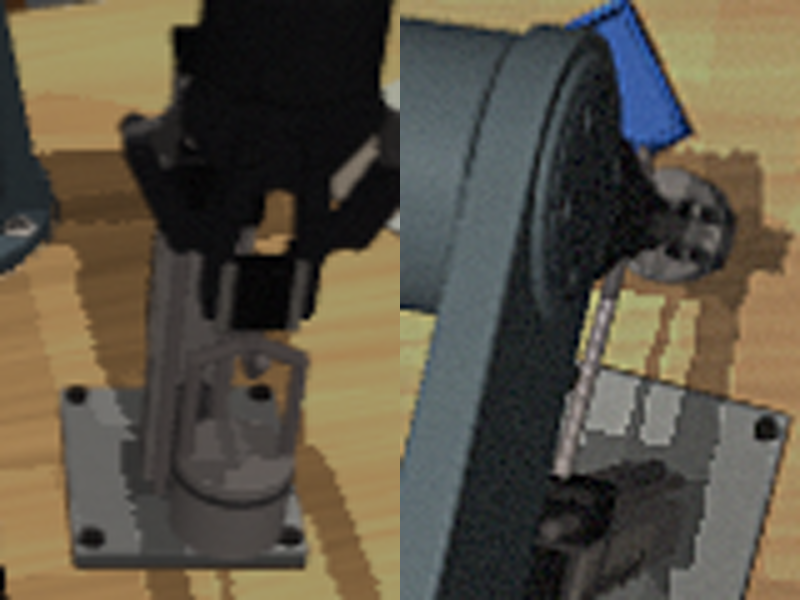

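The hook tip shows through the eye at crop (255,360), so the bail is on the hook and force is passing to the spring. I'll average the force reading before going lower.

```bash
cat >> h.py <<'E'
def avgF(n=10):
    L=[]
    for _ in range(n): ctrl.camera('top'); L.append(ctrl.get_obs()['wrist_force'])
    print('F',np.mean(L,0),np.std(L,0)/n**.5)
E
python3 -c "
from h import *;avgF();st()"
```

```text
F [ 1.5097  0.3668 -0.6405] [0.2002 0.1534 0.1056]
t 9.9 pos [0.4871 0.0415 0.3024] yhead 75.05886877374942 tilt [ 0.0001 -0.    ] F [ 1.9999  0.7563 -0.714 ] op 0.2722554629660559 g 59.681771993637085 q6 -1.4683957203555964
```

carry_out(steps=[0, 0, 0.001, 0, 0, 0, 0, 0, 0, 0.002, 0, 0, 0, 0, 0, 0, 0.003, 0, 0, 0, 0, 0, 0, 0.003, 0, 0, 0, 0, 0, 0, 0.003, 0, 0, 0, 0])

```text
time_s: 10.4
eef_pos: [0.4871, 0.0415, 0.2994]
eef_rot: [0.0, 0.13, 0.992, 0.0]
wrist_force: [0.7, 0.2, -0.4]
opening: 0.276
grasp_force: 59.7
```

```bash
python3 -c "
from h import *;avgF();st()"
```

```text
F [ 1.4174  0.5047 -0.3888] [0.1398 0.1217 0.1275]
t 10.9 pos [0.4871 0.0415 0.2994] yhead 75.05722526405961 tilt [0.0001 0.    ] F [ 1.7719 -0.1854 -0.6105] op 0.26889591434913573 g 59.733535051345825 q6 -1.4684106192005326
```

Fx of about 1.4 N suggests the eye is resting on the inner slope of the hook, so I'll shift it outwards a little.

carry_out(steps=[-0.001, 0, 0, 0, 0, 0, 0, -0.002, 0, 0, 0, 0, 0, 0, -0.003, 0, 0, 0, 0, 0, 0, -0.003, 0, 0, 0, 0, 0, 0])

```text
time_s: 11.3
eef_pos: [0.4899, 0.0408, 0.2992]
eef_rot: [-0.0, 0.13, 0.992, 0.0]
wrist_force: [-0.4, 0.6, 0.3]
opening: 0.273
grasp_force: 59.8
```

```bash
python3 -c "
from h import *;avgF(8);st()"
```

```text
F [-0.5215  1.1025 -0.6603] [0.1358 0.2145 0.185 ]
t 11.7 pos [0.4899 0.0408 0.2994] yhead 75.06014442298297 tilt [-0.0001  0.0001] F [-0.5523  0.67   -0.5209] op 0.2678801207797963 g 59.808937311172485 q6 -1.469013380874362
```

carry_out(steps=[0, 0.001, 0, 0, 0, 0, 0, 0, 0.002, 0, 0, 0, 0, 0, 0, 0.003, 0, 0, 0, 0, 0, 0, 0.003, 0, 0, 0, 0, 0])

```text
time_s: 12.1
eef_pos: [0.4909, 0.0435, 0.2995]
eef_rot: [0.0, 0.13, 0.992, -0.0]
wrist_force: [-0.1, -2.6, -0.1]
opening: 0.272
grasp_force: 59.8
```

```bash
python3 -c "
from h import *;avgF(8);st()"
```

```text
F [-0.2044 -2.0084 -0.2728] [0.1916 0.1897 0.1217]
t 12.5 pos [0.4909 0.0435 0.2995] yhead 75.05601228081622 tilt [ 0.0004 -0.0001] F [ 0.0881 -1.5103 -0.4089] op 0.2702709182487912 g 59.79699432849884 q6 -1.4628020954391552
```

carry_out(steps=[0, -0.001, 0, 0, 0, 0, 0, 0, -0.0015, 0, 0, 0, 0, 0, 0, -0.0015, 0, 0, 0, 0, 0, 0, -0.0015, 0, 0, 0, 0, 0])

```text
time_s: 12.9
eef_pos: [0.4904, 0.0423, 0.2994]
eef_rot: [-0.0, 0.13, 0.992, 0.0]
wrist_force: [0.9, -0.8, -1.1]
opening: 0.273
grasp_force: 59.9
```

```bash
python3 -c "
from h import *;avgF(10);st()"
```

```text
F [ 0.1627  0.0945 -0.7271] [0.1436 0.1608 0.1537]
t 13.4 pos [0.4904 0.0422 0.2994] yhead 75.0606242739424 tilt [-0.0001  0.0001] F [ 1.1297 -0.1815  0.0492] op 0.2690331386806058 g 59.856210350990295 q6 -1.4659050688202544
```

carry_out(steps=[0, 0, 0.001, 0, 0, 0, 0, 0, 0, 0.0015, 0, 0, 0, 0, 0, 0, 0.0015, 0, 0, 0, 0.2, 0, 0, 0.0015, 0, 0, 0, 0.28, 0, 0, 0.0015, 0, 0, 0, 0.32, 0, 0, 0.0015, 0, 0, 0, 0.38, 0, 0, 0.0015, 0, 0, 0, 0.45, 0, 0, 0.0015, 0, 0, 0, 0.55, 0, 0, 0.0015, 0, 0, 0, 0.7, 0, 0, 0.0015, 0, 0, 0, 0.8, 0, 0, 0.0015, 0, 0, 0, 0.8, 0, 0, 0.0015, 0, 0, 0, 0.8])

```text
time_s: 14.6
eef_pos: [0.4904, 0.0422, 0.2979]
eef_rot: [-0.0, 0.13, 0.992, 0.0]
wrist_force: [-0.6, -0.4, -0.3]
opening: 0.804
grasp_force: 0.0
```

```bash
python3 - <<'E'
from h import *
avgF(6);st()
a=snap('scene','s4.png')
a1=ctrl.camera('scene')
cv2.imwrite('pics/c5.png',np.hstack([cv2.resize(i[80:200,280:360,::-1],(400,600),interpolation=cv2.INTER_CUBIC) for i in (a,a1)]))
E
```

```text
F [-0.1255 -0.5257  0.3639] [0.2022 0.226  0.1072]
t 14.9 pos [0.4904 0.0422 0.2979] yhead 75.05675503739577 tilt [ 0. -0.] F [-0.3072 -1.1689  0.6664] op 0.7990971099564407 g 0.0 q6 -1.4658866646164013
```

View pics/c5.png

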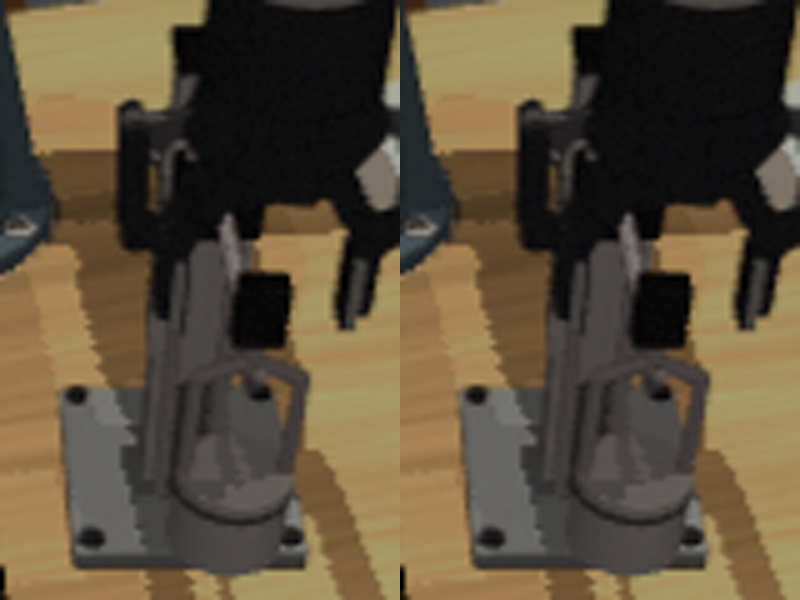

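Released and hanging. The grip block has settled at crop (262,310). I'll raise the hand clear and wait.

carry_out(steps=[0, 0, -0.01, 0, 0, 0, 0.8, 0, 0, -0.025, 0, 0, 0, 0.8, 0, 0, -0.045, 0, 0, 0, 0.8, 0, 0, -0.06, 0, 0, 0, 0.8, 0, 0, -0.07, 0, 0, 0, 0.8, 0, 0, -0.07, 0, 0, 0, 0.8, 0, 0, -0.07, 0, 0, 0, 0.8, 0, 0, -0.07, 0, 0, 0, 0.8, 0, 0, -0.07, 0, 0, 0, 0.8, 0, 0, -0.07, 0, 0, 0, 0.8, 0, 0, -0.07, 0, 0, 0, 0.8, 0, 0, -0.07, 0, 0, 0, 0.8, 0, 0, -0.07, 0, 0, 0, 0.8, 0, 0, -0.07, 0, 0, 0, 0.8, 0, 0, -0.07, 0, 0, 0, 0.8, 0, 0, -0.07, 0, 0, 0, 0.8, 0, 0, -0.07, 0, 0, 0, 0.8, 0, 0, -0.07, 0, 0, 0, 0.8, 0, 0, -0.07, 0, 0, 0, 0.8, 0, 0, -0.07, 0, 0, 0, 0.8])

```text
time_s: 17.0
eef_pos: [0.4904, 0.0422, 0.3679]
eef_rot: [-0.0, 0.13, 0.992, -0.0]
wrist_force: [0.5, -0.4, 0.5]
opening: 0.803
grasp_force: 0.0
```

```bash
python3 - <<'E'
from h import *
a=snap('scene','s5.png');avgF(10)
a1=ctrl.camera('scene');b=ctrl.camera('top');st()
r=(slice(80,200),slice(280,360))
print('diff',np.abs(a[130:195,310:345].astype(int)-a1[130:195,310:345]).mean())
cv2.imwrite('pics/c6.png',np.hstack([cv2.resize(a1[90:210,280:360,::-1],(400,600),interpolation=cv2.INTER_CUBIC),cv2.resize(b[170:290,120:200,::-1],(400,600),interpolation=cv2.INTER_CUBIC)]))
E
```

```text
F [ 0.0133 -0.1143  0.1525] [0.1533 0.1144 0.1382]
t 17.65 pos [0.4904 0.0422 0.3679] yhead 75.05686779002633 tilt [-0. -0.] F [ 0.1046  0.4882 -0.035 ] op 0.8028264368199284 g 0.0 q6 -1.4658865838563822
diff 0.6776556776556777
```

View pics/c6.png

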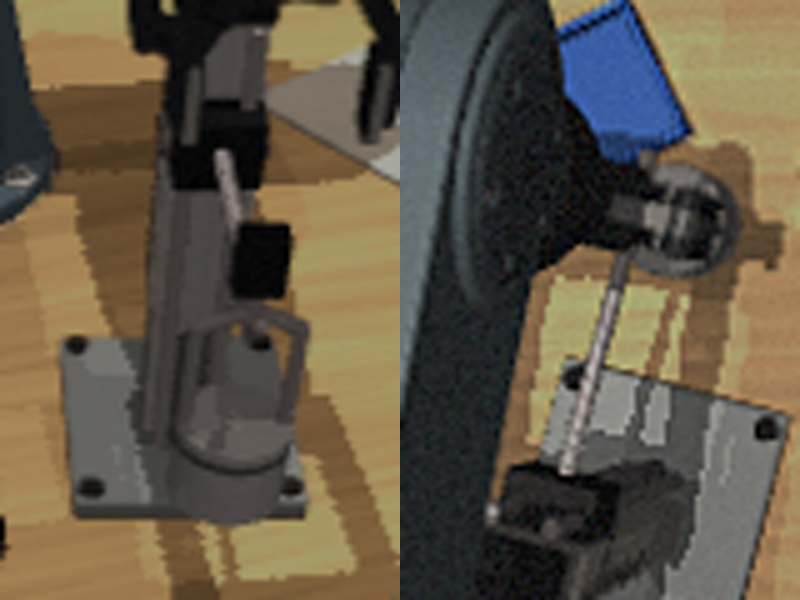

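Hanging still, with the grip block's visible face centred at scene crop (263,260). I'll work out its height for the regrasp.

```bash
python3 - <<'E'
from h import *
C=lambda P:(proj('scene',P)-[280,90]+.4)*5
for z in(.22,.23,.24,.25,.26): print(z,'grip',C([.489,.042,z]),'canbottom-front', C([.489,.042,z-.136]))
# check: before release s3, TCP .3025 ->grip z .2458 (crop off 280,80)
print(C([.4871,.0415,.3025-.0567])+[0,50])
E
```

```text
0.22 grip [250.4927 295.5047] canbottom-front [220.7247 518.1922]
0.23 grip [252.9305 277.3236] canbottom-front [222.7197 503.2286]
0.24 grip [255.4067 258.8647] canbottom-front [224.7429 488.0595]
0.25 grip [257.9221 240.1213] canbottom-front [226.7949 472.6805]
0.26 grip [260.4779 221.0866] canbottom-front [228.8764 457.087 ]
[254.1478 295.8139]
```

carry_out(steps=[0, 0, 0.01, 0, 0, 0, 0.8, 0, 0, 0.025, 0, 0, 0, 0.8, 0, 0, 0.045, 0, 0, 0, 0.8, 0, 0, 0.06, 0, 0, 0, 0.8, 0, 0, 0.07, 0, 0, 0, 0.8, 0, 0, 0.0745, 0, 0, 0, 0.7, 0, 0, 0.0745, 0, 0, 0, 0.6, 0, 0, 0.0745, 0, 0, 0, 0.5, 0, 0, 0.0745, 0, 0, 0, 0.43, 0, 0, 0.0745, 0, 0, 0, 0.38, 0, 0, 0.0745, 0, 0, 0, 0.34, 0, 0, 0.0745, 0, 0, 0, 0.3, 0, 0, 0.0745, 0, 0, 0, 0.27, 0, 0, 0.0745, 0, 0, 0, 0.2, 0, 0, 0.0745, 0, 0, 0, 0.1, 0, 0, 0.0745, 0, 0, 0, 0, 0, 0, 0.0745, 0, 0, 0, 0, 0, 0, 0.0745, 0, 0, 0, 0])

```text
time_s: 19.45
eef_pos: [0.4904, 0.0421, 0.2934]
eef_rot: [0.0, 0.13, 0.992, -0.0]
wrist_force: [0.1, -1.3, 0.3]
opening: 0.266
grasp_force: 59.1
```

```bash
python3 -c "
from h import *;avgF(8);st()"
```

```text
F [-0.0554 -2.0629  0.0329] [0.1423 0.1267 0.1711]
t 19.85 pos [0.4904 0.0421 0.2934] yhead 75.05897166762513 tilt [-0.     -0.0001] F [ 0.4998 -2.6741  0.0785] op 0.27091892701680426 g 59.16154503822327 q6 -1.465913097091448
```

carry_out(steps=[0, -0.001, -0.001, 0, 0, 0, 0, 0, -0.0015, -0.0025, 0, 0, 0, 0, 0, -0.0015, -0.004, 0, 0, 0, 0, 0, -0.0015, -0.0055, 0, 0, 0, 0, 0, -0.0015, -0.007, 0, 0, 0, 0, 0, -0.0015, -0.0085, 0, 0, 0, 0, 0, -0.0015, -0.01, 0, 0, 0, 0, 0, -0.0015, -0.0115, 0, 0, 0, 0, 0, -0.0015, -0.013, 0, 0, 0, 0, 0, -0.0015, -0.0145, 0, 0, 0, 0, 0, -0.0015, -0.016, 0, 0, 0, 0, 0, -0.0015, -0.0175, 0, 0, 0, 0, 0, -0.0015, -0.019, 0, 0, 0, 0, 0, -0.0015, -0.0205, 0, 0, 0, 0, 0, -0.0015, -0.022, 0, 0, 0, 0, 0, -0.0015, -0.024, 0, 0, 0, 0, 0, -0.0015, -0.026, 0, 0, 0, 0, 0, -0.0015, -0.028, 0, 0, 0, 0, 0, -0.0015, -0.03, 0, 0, 0, 0, 0, -0.0015, -0.032, 0, 0, 0, 0])

```text
time_s: 21.85
eef_pos: [0.49, 0.0407, 0.3256]
eef_rot: [0.0, 0.13, 0.992, -0.0]
wrist_force: [1.2, -0.2, -2.7]
opening: 0.27
grasp_force: 58.8
```

carry_out(steps=[0, 0, -0.004, 0, 0, 0, 0, 0, 0, -0.008, 0, 0, 0, 0, 0, 0, -0.012, 0, 0, 0, 0, 0, 0, -0.016, 0, 0, 0, 0, 0, 0, -0.018, 0, 0, 0, 0, 0, 0, -0.018, 0, 0, 0, 0, 0, 0, -0.018, 0, 0, 0, 0])

```text
time_s: 22.55
eef_pos: [0.4899, 0.0407, 0.3433]
eef_rot: [-0.0, 0.13, 0.992, 0.0]
wrist_force: [-0.7, 0.3, -2.6]
opening: 0.271
grasp_force: 58.9
```

```bash
python3 -c "
from h import *;avgF(8);st();snap('scene','s6.png')
a=cv2.imread('pics/s6.png');cv2.imwrite('pics/c7.png',cv2.resize(a[60:210,250:400],(600,600),interpolation=2))"
```

```text
F [ 0.1091  0.0426 -2.5609] [0.1556 0.1621 0.1471]
t 22.95 pos [0.49   0.0407 0.3433] yhead 75.05979886246158 tilt [-0.0001  0.    ] F [-0.044   0.8779 -1.8632] op 0.27503828017377124 g 58.882648944854736 q6 -1.469028575670699
```

View pics/c7.png

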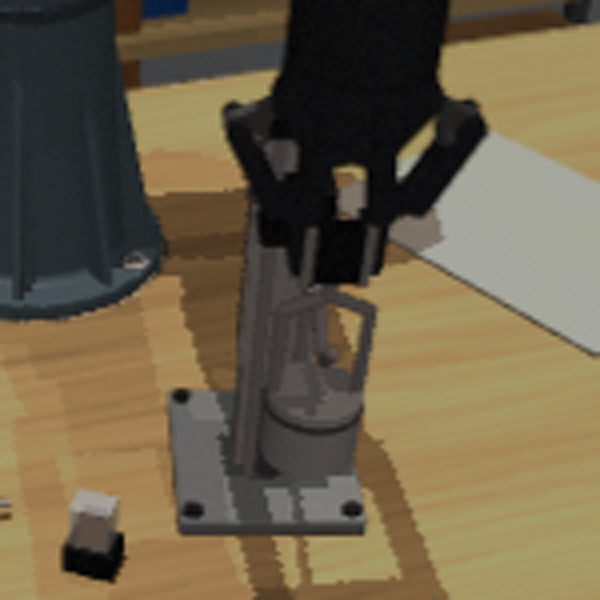

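The bail is well above the hook tip, and the force equals the can's weight, so it's free. I'll back out along the hook and go over the tray.

carry_out(steps=[-0.008, 0, 0, 0, 0, 0, 0, -0.018, 0, 0, 0, 0, 0, 0, -0.028, 0, 0, 0, 0, 0, 0, -0.038, 0, 0, 0, 0, 0, 0, -0.048, 0, 0, 0, 0, 0, 0, -0.06, 0, 0, 0, 0, 0, 0, -0.075, 0, 0, 0, 0, 0, 0, -0.09, 0, 0, 0, 0, 0, 0, -0.105, -0.02, 0, 0, 0, 0, 0, -0.12, -0.045, 0, 0, 0, 0, 0, -0.135, -0.075, 0, 0, 0, 0, 0, -0.15, -0.105, 0, 0, 0, 0, 0, -0.16, -0.135, 0, 0, 0, 0, 0, -0.169, -0.165, 0, 0, 0, 0, 0, -0.169, -0.19, 0, 0, 0, 0, 0, -0.169, -0.21, 0, 0, 0, 0, 0, -0.169, -0.222, 0, 0, 0, 0, 0, -0.169, -0.222, 0, 0, 0, 0, 0, -0.169, -0.222, 0, 0, 0, 0, 0])

```text
time_s: 24.9
eef_pos: [0.5963, -0.2169, 0.3432]
eef_rot: [-0.0, 0.13, 0.992, 0.0]
wrist_force: [-0.3, -0.7, -2.6]
opening: 0.271
grasp_force: 59.3
```

```bash
python3 -c "
from h import *;st();print(rel([.596,-.217,.215],75))"
```

```text
t 24.9 pos [ 0.5963 -0.2169  0.3432] yhead 75.05135950910929 tilt [-0.0001  0.0008] F [-0.2745 -0.6563 -2.5632] op 0.2707534042229845 g 59.27427649497986 q6 -1.845865012577341
[ 0.0002 -0.0002  0.1282  0.0007 -0.0002  0.0009]
```

carry_out(steps=[0, 0, 0.015, 0, 0, 0, 0, 0, 0, 0.035, 0, 0, 0, 0, 0, 0, 0.055, 0, 0, 0, 0, 0, 0, 0.075, 0, 0, 0, 0, 0, 0, 0.095, 0, 0, 0, 0, 0, 0, 0.107, 0, 0, 0, 0, 0, 0, 0.115, 0, 0, 0, 0, 0, 0, 0.118, 0, 0, 0, 0, 0, 0, 0.118, 0, 0, 0, 0, 0, 0, 0.118, 0, 0, 0, 0])

```text
time_s: 25.9
eef_pos: [0.5965, -0.2175, 0.2264]
eef_rot: [0.001, 0.13, 0.992, -0.0]
wrist_force: [-0.1, -0.5, -2.2]
opening: 0.271
grasp_force: 59.3
```

```bash
python3 -c "
from h import *;st();a=snap('scene','s7.png');b=snap('top','t7.png')
cv2.imwrite('pics/c8.png',np.hstack([cv2.resize(i[:,:,::-1],(400,600),interpolation=2) for i in (a[200:320,190:270],b[110:230,230:310])]))
C=lambda P:(proj('scene',P)-[190,200]+.4)*5
p=ctrl.get_obs()['eef_pos']
for z in (.1927-.152,.1927-.045,.1927): print(C(p-[0,0,z]))
print('tray',C([.596,-.217,.022]))"
```

```text
t 25.9 pos [ 0.5965 -0.2175  0.2264] yhead 75.06573014316808 tilt [ 0.0015 -0.0009] F [-0.078  -0.4746 -2.2136] op 0.2713000496334021 g 59.30775046348572 q6 -1.8464423436237856
[186.8739  73.5659]
[202.5763 245.6492]
[208.4264 309.8981]
tray [211.0433 324.8899]
```

View pics/c8.png

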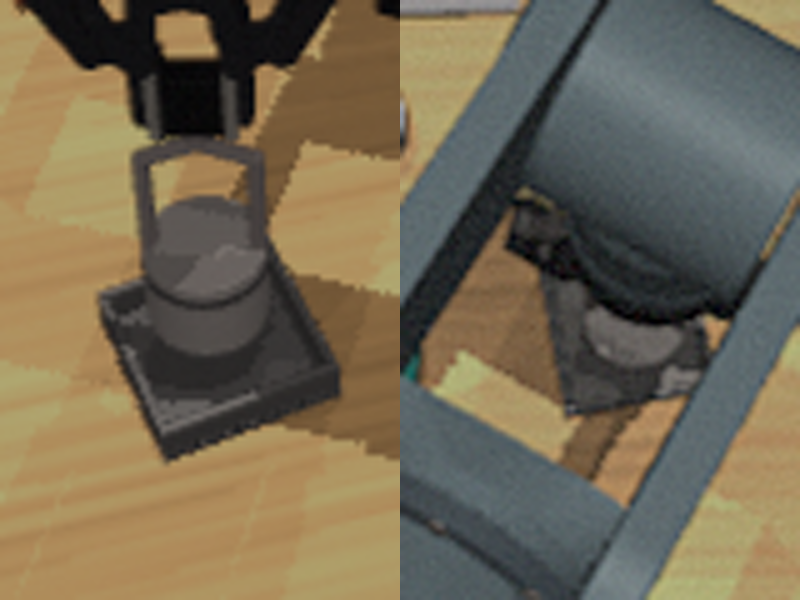

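The can is over the tray and upright, with its top centre at (205,250) against a predicted (203,246). I'll lower it slowly.

carry_out(steps=[0, 0, 0.003, 0, 0, 0, 0, 0, 0, 0.006, 0, 0, 0, 0, 0, 0, 0.009, 0, 0, 0, 0, 0, 0, 0.012, 0, 0, 0, 0, 0, 0, 0.015, 0, 0, 0, 0, 0, 0, 0.017, 0, 0, 0, 0, 0, 0, 0.019, 0, 0, 0, 0, 0, 0, 0.02, 0, 0, 0, 0, 0, 0, 0.021, 0, 0, 0, 0, 0, 0, 0.022, 0, 0, 0, 0, 0, 0, 0.023, 0, 0, 0, 0, 0, 0, 0.024, 0, 0, 0, 0, 0, 0, 0.025, 0, 0, 0, 0, 0, 0, 0.025, 0, 0, 0, 0])

```text
time_s: 27.4
eef_pos: [0.596, -0.2173, 0.2002]
eef_rot: [-0.0, 0.13, 0.992, 0.0]
wrist_force: [0.7, 1.0, -2.5]
opening: 0.27
grasp_force: 59.3
```

```bash
python3 -c "
from h import *;avgF(6);st()"
```

```text
F [ 0.2529  0.109  -2.5726] [0.1794 0.0938 0.1519]
t 27.7 pos [ 0.5961 -0.2174  0.2004] yhead 75.05734746973982 tilt [ 0.0001 -0.0001] F [ 0.6141  0.3632 -1.9824] op 0.27593578056234813 g 59.33085322380066 q6 -1.846425223905519
```

Not touching yet.

carry_out(steps=[0, 0, 0.0007, 0, 0, 0, 0, 0, 0, 0.0014, 0, 0, 0, 0, 0, 0, 0.002, 0, 0, 0, 0, 0, 0, 0.002, 0, 0, 0, 0, 0, 0, 0.002, 0, 0, 0, 0])

```text
time_s: 28.2
eef_pos: [0.596, -0.2173, 0.1983]
eef_rot: [-0.0, 0.13, 0.992, 0.0]
wrist_force: [-0.5, -0.0, -2.9]
opening: 0.268
grasp_force: 59.3
```

```bash
python3 -c "
from h import *;avgF(6);st()"
```

```text
F [-0.158  -0.0198 -2.4745] [0.1642 0.1916 0.21  ]
t 28.5 pos [ 0.596  -0.2173  0.1984] yhead 75.05651568897892 tilt [-0.  0.] F [-0.414  0.047 -1.755] op 0.274315504430285 g 59.331048130989075 q6 -1.8464097174273746
```

carry_out(steps=[0, 0, 0.0007, 0, 0, 0, 0, 0, 0, 0.0014, 0, 0, 0, 0, 0, 0, 0.002, 0, 0, 0, 0, 0, 0, 0.002, 0, 0, 0, 0, 0, 0, 0.002, 0, 0, 0, 0])

```text
time_s: 29.0
eef_pos: [0.5963, -0.2176, 0.1973]
eef_rot: [0.001, 0.13, 0.992, -0.0]
wrist_force: [-1.0, 0.3, 5.5]
opening: 0.271
grasp_force: 60.3
```

```bash
python3 -c "
from h import *;avgF(6);st()"
```

```text
F [-2.0377  0.2466  5.5227] [0.2194 0.0969 0.1939]
t 29.3 pos [ 0.5963 -0.2175  0.1973] yhead 75.05661978589949 tilt [ 0.0009 -0.0006] F [-1.3451 -0.1292  4.8899] op 0.2680755800439838 g 60.332804918289185 q6 -1.846436916743286
```

Touched down at 5.5 N. I'll back off 1 mm, release and rise.

carry_out(steps=[0, 0, -0.0007, 0, 0, 0, 0, 0, 0, -0.0007, 0, 0, 0, 0, 0, 0, -0.0007, 0, 0, 0, 0.25, 0, 0, -0.0007, 0, 0, 0, 0.3, 0, 0, -0.0007, 0, 0, 0, 0.4, 0, 0, -0.0007, 0, 0, 0, 0.55, 0, 0, -0.0007, 0, 0, 0, 0.8, 0, 0, -0.0007, 0, 0, 0, 0.8, 0, 0, -0.0007, 0, 0, 0, 0.8, 0, 0, -0.015, 0, 0, 0, 0.8, 0, 0, -0.035, 0, 0, 0, 0.8, 0, 0, -0.065, 0, 0, 0, 0.8, 0, 0, -0.1, 0, 0, 0, 0.8, 0, 0, -0.12, 0, 0, 0, 0.8, 0, 0, -0.12, 0, 0, 0, 0.8, 0, 0, -0.12, 0, 0, 0, 0.8])

```text
time_s: 30.9
eef_pos: [0.5961, -0.2174, 0.3172]
eef_rot: [0.001, 0.13, 0.992, -0.0]
wrist_force: [-0.2, 0.7, -0.7]
opening: 0.798
grasp_force: 0.0
```

```bash
python3 -c "
from h import *;st();a=snap('scene','s8.png')
cv2.imwrite('pics/c9.png',cv2.resize(a[80:320,190:390,::-1],(500,600),interpolation=2))"
```

```text
t 30.9 pos [ 0.5961 -0.2174  0.3172] yhead 75.05549470707115 tilt [ 0.0012 -0.0007] F [-0.1907  0.7289 -0.6633] op 0.7984037413463315 g 0.0 q6 -1.8464019967289569
```

View pics/c9.png

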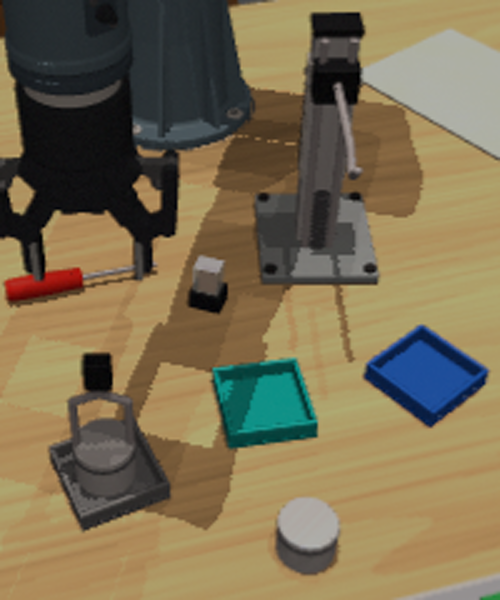

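The can stands upright in the grey tray at about (105,460). The hook is back up, with its tip at (354,173), and the hand is clear.

```bash
python3 -c "
from bench import ctrl;print(ctrl.hand_in())"
```

```text
the job is handed in; nothing more can be done
None
```

The can was hung on the hook, left hanging still with the hand clear, lifted off and stood upright in the grey tray, and I handed the job in; no verdict came back. The one doubt is that the hook sank an estimated 4–5 mm when I let go, by my estimate just under the 0.10 m/s limit, and its speed was not measured.

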